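Plug the air nozzle into the bench air outlet and tug-test it

ROBOT

A 6-joint arm with a two-finger parallel gripper is mounted at the origin on a cart in front of the work surface, level with it; the furniture and walls round the work are solid. World frame = base frame: x ahead of the robot, y to its left, z up, the work surface at z = 0. Lengths are in mm, angles in rad, forces in N, time in s.
With the tool pointing down it reaches from about 275 to 825 mm from the base axis. Payload 5.2 kg.
Tool frame: the origin (TCP) lies at the very end of the fingers, on their centre line; the grasp point (between the pads) lies 19 mm behind it; z points along the fingers, y is the line along which they close (so a half turn about z gives the same grasp; the last joint's range is limited). The gripper opens to 93 mm and grips with 3 to 60 N. Pads are 15 mm wide; open, the fingers measure 128 mm over their backs; the gripper's body (75 mm by 188 mm) begins 65 mm behind the grasp point.
Start: joints at [-1.344, 0.259, 1.535, -0, 1.348, -0.203], TCP at [229.199, -499.973, 218.653] pointing down, gripper open.
Joint ranges: [-3.14, 3.14], [-0.91, 2.08], [0.19, 2.58], [-1.22, 4.36], [0.22, 2.71], [-3.12, 3.12]. Speed limits (rad/s): [2.57, 2.57, 3.14, 3.14, 3.14, 3.14].

INTERFACE

Orientations are given as [roll, pitch, yaw] about the fixed x, y, z axes, in that order (R = Rz(yaw) Ry(pitch) Rx(roll)).
In Python, from bench import robot gives the robot as it stands. The module is installed in compiled form; this text tells all that it offers. Calls block until the motion is done:
- robot.move_ptp(position, orientation): joint-space move of the TCP to a pose.
- robot.move_linear(position, ori=None, speed=150, f_stop=None): straight line of the TCP; ori=None keeps the orientation; speed is the mean speed in mm/s. With f_stop (N) it stops when the force on the tool has changed by that much, and returns True; else False.
- robot.move_j(angles): joint-space move.
- robot.move_gripper(opening): opening from 0.0 (shut) to 1.0 (fully open); the grip force is fixed at half the most; returns when the fingers have stopped.
- robot.sleep(seconds).
- robot.inverse_kinematics(position, orientation): joint angles nearest the present ones, or None.
- robot.get_image(name): name is "scene" or "top"; returns a dict with "img" (480x640x3 uint8, blue, green, red), "fovy" (degrees; the focal length in pixels is half the picture's height over the tangent of half this angle, whatever the lens; pixels are square), "cx", "cy" (the principal point, pixels), "k1" (the pictures are not rectified: a ray, as slopes to the right and down, at radius r is drawn at 1 + k1 r^2 times it, then the intrinsics apply), "eye" and "orientation" of the camera in the world. Camera axes: x right, y down, z forward; pixel columns grow to the right and rows downward; lengths in mm; the calibration is good to about 2 mm. A picture is of the moment at which its call begins. There is no depth.
A pose or a line that the arm cannot do raises robot.MotionError and nothing moves.
- robot.hand_in(): hands the job in; it is judged then, once.
Readings, each from a call of its own:
- robot.current_t(): time.
- robot.current_qpos(): joint angles.
- robot.current_joint_vel(): joint speeds.
- robot.current_joint_efforts(): joint torques, N m.
- robot.current_tcp_pos(): TCP position.
- robot.current_eef_rot(): TCP orientation.
- robot.current_contact_force(): force on the tool from outside, world axes, zero at the start.
- robot.current_ft_torque(): the same for the moment, N m.
- robot.current_gripper_width(): opening from 0.0 (shut) to 1.0 (fully open).
- robot.current_finger_force(): force on a finger pad.
Only numpy, scipy, OpenCV 4.12 (cv2) and the standard library are available. Lean on these libraries where they do the work, as an engineer would, in place of code of your own. Each camera call takes 0.05 s, during which the arm holds its last target. There are 200 camera calls.

TASK

Take the blow-off nozzle out of its wooden stand and push its brass plug end down into the blue collar of the air outlet, past the resistance of the grip inside, until it bottoms. Then, by the nozzle alone, tug it gently straight up so that it draws the blue collar fully out and proves that it is locked, and let go, leaving it standing in the outlet. Never force it hard, never touch the collar with the gripper, and leave the jar, the steel block and the chuck key alone.

Things in the scene. Friction and masses are not known exactly. Their poses are not given: they have to be found in the camera images.
- nozzle: loose air nozzle, about 90 g, round upright rod 104 mm long; origin at its lower tip, z up along the rod. From the tip up: brass nose, radius 2.5 mm growing to 6 mm at 6 mm, flat shoulder at 9 mm; groove of radius 3.5 mm to 23 mm; brass shank of radius 6 mm to 38 mm; black grip of radius 10 mm to 84 mm; steel jet to 104 mm. At the start it stands in the stand's hole, tip 7 mm above the bench
- nozzle_grip (a point): point on the rod's axis in the black grip, 64 mm above the tip: grasp here from above, any yaw; the fingers then stay clear of stand and collar all the way. A grip of 60 N does not slip below 20 N of push
- nozzle_stand: fixed pale wooden block 62x62 mm, 40 mm high, on a darker 78x78x6 mm foot; origin at the centre of its underside; a vertical hole 14 mm across and 33 mm deep in the middle of the top holds the nozzle
- stand_hole (a point): centre of the mouth of the stand's hole, at its top face, 40 mm above the bench
- air_outlet: fixed aluminium push-in air outlet: block 56x56 mm, 65 mm high, on a 90x90x6 mm foot, gauge in front, hose stub on one side; origin at the centre of its underside. A blue collar stands out of its top. Inside, moving with the collar, hide four spring teeth and under them a sprung seat; from start to start the teeth lie 11 to 21 mm below the collar's top, unseen and unmeasured
- outlet_mouth (a point): on the outlet's axis, 75 mm above its underside: middle of the collar's top face at joint 0. Pushing in: collar yields at 6 N to its stop; the nose spreads the teeth at 4 to 9 N; they snap behind its shoulder with the tip 21 to 32 mm below the collar's top; within 1 mm more comes the seat: 2.5 mm at 6 N/mm, then hard. 11 to 14 N means home; over 25 N between nozzle and outlet is damage
- collar (a joint): vertical slide of the blue collar (25 mm across, hole 14 mm) in m, positive = out (up): starts at 0 to 0.001, pushed in to its stop -0.002, fully out 0.004; stays where it is left. A locked nozzle pulled up draws it out at 6 to 7 N, then meets a stop (4.5 N/mm, after 4 mm hard): 9 to 12 N means fully out. An unlocked nozzle slips out with under 4 N and leaves it behind
- flux_jar: loose white jar with black lid, 53 mm across, 64 mm high; bystander; origin at the centre of its underside
- bench_block: loose steel block 65x65x21 mm; bystander; origin at the centre of its underside
- chuck_key: small loose steel T-handled key 28x53x12 mm; bystander; origin at the centre of its underside
There are look-alikes about, which are no part of the job. Leave any orange look-alike of the nozzle alone.

How it is judged:
By the outcome, as a careful person would: the job done as asked, in the order asked, and still so for the second after the job is handed in, with the robot touching nothing.
It also fails if it takes over 69 s, if anything falls off the work surface, if the arm or the gripper's body presses on something with over 40 N, if the wrist force passes 120 N, or if a joint passes its speed limit or range.

## Working session

There is one attempt and no reset: what is moved stays moved. The work goes in short steps, each a Python script; the robot and the scene stay as the last script left them, time stands still between calls to the robot, and variables do not carry over. Pictures are saved under pics/ and viewed, at most 10 in all, crops included, and the job is handed in when it is done.

```bash
mkdir -p pics; python3 - <<'E'
from bench import robot
import cv2,pickle
for n in("scene","top"):
    d=robot.get_image(n); cv2.imwrite(f"pics/{n}0.png",d["img"]); pickle.dump(d,open(n+".pkl","wb"))
    print(n,{k:v for k,v in d.items() if k!="img"})
print(robot.current_t(),robot.current_eef_rot(),robot.current_gripper_width(),robot.current_contact_force())
E
```

```text
scene {'fovy': 45.08045375634374, 'cx': 310.0074949247095, 'cy': 238.38307142804746, 'k1': 0.0290158265889937, 'eye': array([ 55.85187829, 846.90844833, 597.74405173]), 'orientation': array([-2.09028317,  0.02058888, -2.55852297])}
top {'fovy': 48.082262224596185, 'cx': 319.6485498163658, 'cy': 240.72782273911665, 'k1': -0.01248586856632863, 'eye': array([ 447.71761435,  111.52834251, 1157.9282026 ]), 'orientation': array([-3.04958297,  0.01596819, -1.58870928])}
0.1 [-3.13997310e+00 -3.26097598e-04  4.29856699e-01] 1.002136886230923 [ 1.26154066  0.05530378 -0.30760753]
```

View pics/scene0.png

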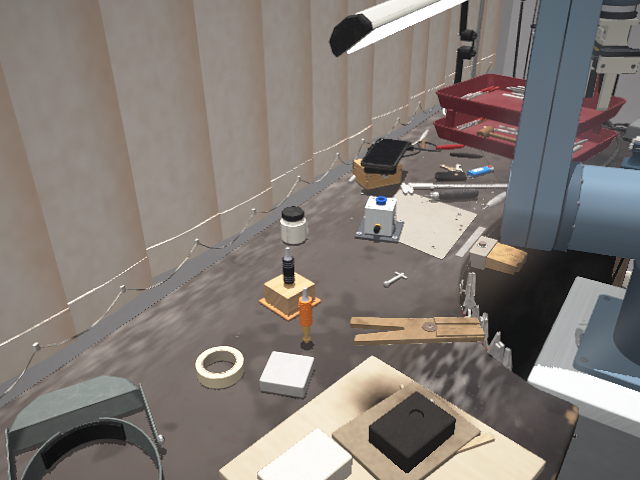

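View pics/top0.png

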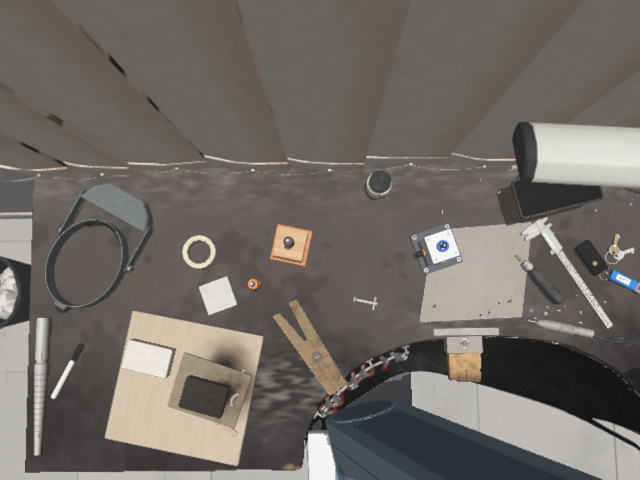

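Candidates for the nozzle are the black-gripped rod in the wooden stand, at scene (289,270) / top (289,242), and the orange look-alike standing on the bench, at scene (306,315) / top (253,284). By the description I choose the black one. The outlet with the blue collar is at scene (381,203) / top (442,246). I'll check these in one close crop.

```bash
python3 - <<'E'
import cv2,pickle,numpy as np
S=pickle.load(open("scene.pkl","rb"))["img"];T=pickle.load(open("top.pkl","rb"))["img"]
def c(I,x,y,w,h,s): return cv2.resize(I[y:y+h,x:x+w],None,fx=s,fy=s,interpolation=cv2.INTER_CUBIC)
a=np.hstack([c(T,265,217,50,37,8),c(T,417,227,50,37,8)])
b=np.hstack([c(S,255,245,80,60,5),c(S,345,185,80,60,5)])
cv2.imwrite("pics/crop1.png",np.vstack([a,b]))
E
```

```text
(no output)
```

View pics/crop1.png

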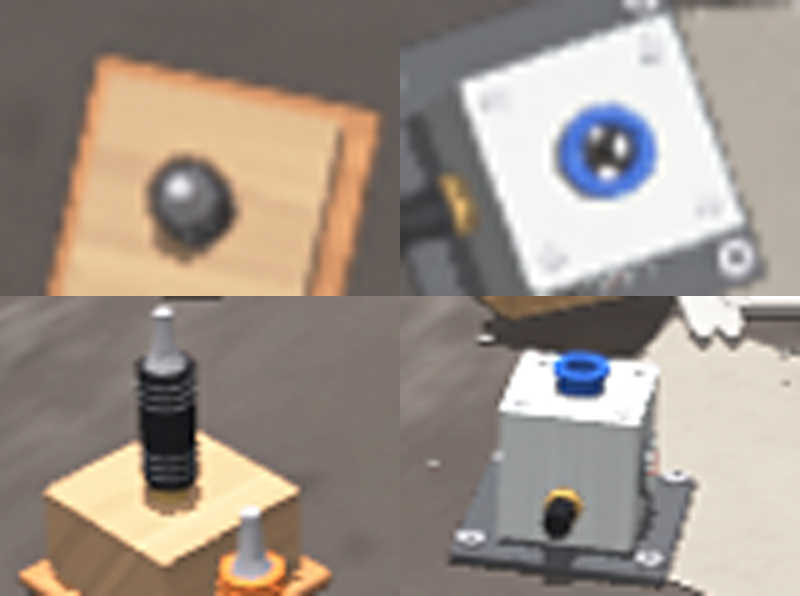

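The crop confirms the black nozzle with its steel jet in the pale stand; the orange one is a separate rod. Original pixels: jet tip top (286.9,239.9) / scene (287.2,247.4), and collar top top (442.4,245.4) / scene (381.0,199.0).

```bash
cat > h.py <<'E'
import numpy as np, pickle
from scipy.spatial.transform import Rotation as R
from scipy.optimize import least_squares
def proj(d,P):
    p=R.from_euler('xyz',d["orientation"]).inv().apply(np.asarray(P,float)-d["eye"])
    s=p[:2]/p[2]; f=240/np.tan(np.radians(d["fovy"]/2))
    return s*(1+d["k1"]*(s@s))*f+[d["cx"],d["cy"]]
def fit(obs,z=None):
    """obs: list of (cam,pixel); z known or None"""
    P=lambda v: v if z is None else np.r_[v,z]
    r=least_squares(lambda v:np.concatenate([proj(d,P(v))-u for d,u in obs]),[400,100,80][:3 if z is None else 2])
    return r.x.round(1),r.fun.round(1)
E
python3 - <<'E'
from h import *
S,T=[pickle.load(open(n+".pkl","rb")) for n in("scene","top")]
for n,z,t,s in(("jet",111,(286.9,239.9),(287.2,247.4)),("collar",75.5,(442.4,245.4),(381,199))):
    for zz in(z,None): print(n,fit([(T,t),(S,s)],zz))
    print(fit([(T,t)],z),fit([(S,s)],z))
print("gripbottom",fit([(S,(288.6,281.8))],45)); print("griptop",fit([(T,(288.3,242))],91))
for n,t,z in(("jar",(377,182),64),("orange",(253,284),90)): print(n,fit([(T,t)],z))
E
```

```text
jet (array([547.4, 189.2]), array([ 0.7,  0. , -0.3,  0.9]))
jet (array([546.6, 190. , 113.4]), array([ 0.2,  0.3, -0.3, -0. ]))
(array([547.5, 190.6]), array([0., 0.])) (array([548.6, 186.5]), array([0., 0.]))
collar (array([ 533.1, -120.3]), array([ 0.2,  0.3, -0.4,  0.2]))
collar (array([ 533. , -120.1,   76. ]), array([ 0.2,  0.3, -0.4, -0. ]))
(array([ 533.7, -119.9]), array([0., 0.])) (array([ 532.8, -121.4]), array([0., 0.]))
gripbottom (array([546.7, 189.6]), array([0., 0.]))
griptop (array([545.1, 189.3]), array([0., 0.]))
jar (array([668.1,   6.9]), array([-0.,  0.]))
orange (array([462.9, 260.5]), array([0., 0.]))
```

```bash
python3 - <<'E'
from bench import robot
import numpy as np
O=[np.pi,0,0]; X,Y=546.7,189.8
for o in (O,[np.pi,0,np.pi]):
    print(robot.inverse_kinematics([X,Y,52],o),robot.inverse_kinematics([533,-120,92],o))
robot.move_ptp([X,Y,150],O)
print(robot.move_linear([X,Y,52],speed=120,f_stop=8))
f0=robot.current_contact_force(); print(f0)
robot.move_gripper(0.0)
print(robot.current_t(),robot.current_tcp_pos(),robot.current_gripper_width()*93,robot.current_finger_force(),robot.current_contact_force())
E
```

```text
[ 1.41505098e-01  4.68332290e-01  1.66997750e+00 -4.44089210e-16
  1.00328286e+00  1.71230142e+00] [-4.25668513e-01  3.69850722e-01  1.71285655e+00 -4.44089210e-16
  1.05888538e+00  1.14512781e+00]
[ 0.1415051   0.46833229  1.6699775   0.          1.00328286 -1.42929123] [-0.42566851  0.36985072  1.71285655  0.          1.05888538 -1.99646484]
False
[-0.56195047  0.40525003 -0.00403832]
4.8917 [546.68839623 189.7706675   51.97638896] 19.393511511390088 29.999245405197144 [-0.3433219  -0.13739333 -0.94034402]
```

```bash
python3 - <<'E'
from bench import robot
from h import *
import cv2
robot.move_linear([546.7,189.8,145],speed=100,f_stop=10)
robot.move_linear([533,-120.2,145],speed=200)
robot.move_linear([533,-120.2,128],speed=80)
robot.sleep(0.5); print(robot.current_contact_force(),robot.current_tcp_pos(),robot.current_t())
C=[]
for n,(x,y) in (("scene",(350,150)),("top",(410,215))):
    d=robot.get_image(n); pickle.dump(d,open(n+"1.pkl","wb")); C.append(cv2.resize(d["img"][y:y+75,x:x+60],None,fx=6.5,fy=6.5,interpolation=cv2.INTER_CUBIC))
    print(n,proj(d,[533,-120.2,83]),proj(d,[533,-120.2,75]))
cv2.imwrite("pics/c2.png",np.hstack(C))
E
```

```text
[-0.51737168  0.99884445 -0.34935302] [ 533.03773852 -120.26604478  128.13631062] 8.5333
scene [380.799086   195.90036437] [380.64066435 199.42809912]
top [443.35569992 245.41645623] [442.51019541 245.74695072]
```

View pics/c2.png

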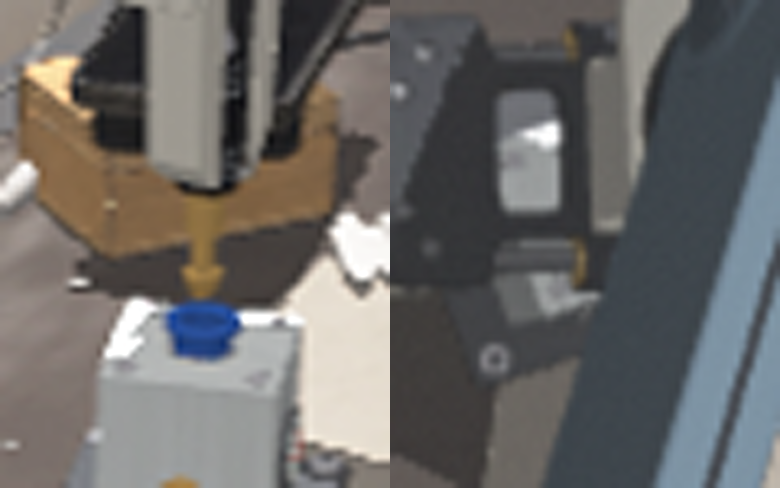

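```bash
python3 - <<'E'
from bench import robot
import numpy as np
f0=robot.current_contact_force(); z=128
robot.move_linear([533,-120.2,122],speed=40,f_stop=5)
for z in np.arange(121,109,-1):
    s=robot.move_linear([533,-120.2,z],speed=20,f_stop=5)
    f=robot.current_contact_force()-f0
    print(z-45,f.round(1),robot.current_tcp_pos().round(1),s)
    if s or f[2]>8 or np.hypot(*f[:2])>3.5: break
print(robot.current_t())
E
```

```text
76 [ 0.6 -0.9 -0.9] [ 533.  -120.2  121. ] False
75 [-0.1 -1.1 -0.4] [ 533.  -120.2  120. ] False
74 [-1.  -0.9 -0.6] [ 533.  -120.2  119. ] False
73 [-1.2 -0.3 -1.6] [ 532.9 -120.2  117.9] False
72 [ 0.3 -0.9 -0.8] [ 532.9 -120.2  116.9] False
71 [-1.  -0.3 -0.6] [ 533.  -120.2  115.9] False
70 [-1.2 -1.2 -1.7] [ 533.1 -120.3  115.1] False
69 [-0.1 -2.1 -0.9] [ 533.2 -120.6  114. ] False
68 [-0.1 -4.1 -0.3] [ 533.1 -120.7  113.1] False
11.1833
```

Lateral contact pushes toward −y, so the hole centre lies about 1.5 mm further −y. I'll recentre and go on.

```bash
python3 - <<'E'
from bench import robot
import numpy as np
def F(): return np.mean([robot.current_contact_force() for _ in range(3)],0)
b=np.array([-.5,1,-.35])
for y in(-121.2,-121.7,-122.2):
    robot.move_linear([533,y,113],speed=15); robot.sleep(.15)
    print(y,(F()-b).round(1),robot.current_tcp_pos().round(2))
for z in np.arange(112,105,-1):
    s=robot.move_linear([533,-121.7,z],speed=15,f_stop=6)
    f=robot.current_contact_force()-b
    print(z-45,f.round(1),robot.current_tcp_pos().round(2),s)
    if s or f[2]>8.5 or np.hypot(*f[:2])>4: break
print(robot.current_t())
E
```

```text
-121.2 [ 1.  -1.8 -0.4] [ 532.93 -120.97  112.91]
-121.7 [ 0.2 -1.3  0.1] [ 532.81 -121.49  112.87]
-122.2 [ 0.2 -1.2 -0.7] [ 533.01 -122.19  113.01]
67 [ 0.5 -0.4 -1.3] [ 532.92 -121.59  111.9 ] False
66 [-0.3 -0.8 -0.1] [ 532.95 -121.65  110.91] False
65 [ 0.6 -0.7 -0.3] [ 532.95 -121.69  109.93] False
64 [-0.1 -0.4 -0.6] [ 532.94 -121.67  108.94] False
63 [ 0.8 -0.6  0.4] [ 533.06 -121.74  107.98] False
62 [ 1.  -0.8 -0.3] [ 533.15 -121.88  107.12] False
61 [ 0.2 -2.7  2. ] [ 533.2  -121.99  106.28] False
14.1333
```

```bash
python3 - <<'E'
from bench import robot
import numpy as np
b=np.array([-.5,1,-.35]); Y=-122.1
robot.move_linear([533,Y,106],speed=15)
for z in np.arange(105.5,82,-.5):
    s=robot.move_linear([533,Y,z],speed=12,f_stop=6)
    f=np.mean([robot.current_contact_force() for _ in range(3)],0)-b; p=robot.current_tcp_pos()
    print(z-45,f.round(1),p.round(1),s)
    if s or f[2]>10.5 or np.hypot(*f[:2])>5: break
print(robot.current_t(),robot.current_finger_force())
E
```

```text
60.5 [-0.2 -1.5  4.1] [ 533.2 -122.1  105.7] False
60.0 [ 0.9 -1.7  3.9] [ 533.1 -122.1  105. ] False
59.5 [ 0.6 -0.9  4.5] [ 533.1 -122.1  104.5] False
59.0 [ 1.  -1.6  3.5] [ 533.1 -122.1  104. ] False
58.5 [ 0.5 -1.7  4.8] [ 533.1 -122.1  103.6] False
58.0 [ 0.2 -1.8  6.5] [ 533.1 -122.1  103.2] False
57.5 [ 1.1 -0.9  6.3] [ 533.2 -122.1  102.8] False
57.0 [ 1.1 -0.2  6.4] [ 533.2 -122.1  102.4] False
56.5 [ 0.4 -1.2  7.6] [ 533.3 -122.2  102. ] False
56.0 [ 2.3 -1.4  0.3] [ 532.8 -122.   100.5] False
55.5 [ 1.6 -1.5  0.3] [ 532.8 -122.   100.2] False
55.0 [ 0.9 -1.7  1.2] [ 532.8 -122.    99.8] False
54.5 [ 0.9 -1.7  1.5] [ 532.8 -122.    99.5] False
54.0 [ 0.6 -0.3  1.8] [ 532.9 -122.1   99. ] False
53.5 [ 0.1 -1.5  1.4] [ 533.  -122.1   98.4] False
53.0 [ 0.6 -1.3  0.8] [ 533.  -122.1   98. ] False
52.5 [ 0.8 -2.7  1. ] [ 533.  -122.1   97.5] False
52.0 [ 0.5 -1.5  1.3] [ 533.  -122.1   96.9] False
51.5 [ 1.1 -1.3 -0.1] [ 532.5 -121.8   96.1] False
51.0 [ 0.8 -1.3 -0.1] [ 532.7 -122.    95.7] False
50.5 [ 0.8  0.3 -1.4] [ 532.9 -122.1   95.5] False
50.0 [-0.1 -0.2  1.3] [ 533.  -122.1   95.1] False
49.5 [-0.3 -0.8  2.9] [ 533.1 -122.1   94.7] False
49.0 [-1.7  0.1  4.7] [ 533.1 -122.1   94.3] False
48.5 [-1.3  0.6  6.8] [ 533.2 -122.1   93.9] False
48.0 [-1.7  0.2  6.9] [ 533.3 -122.2   93.6] False
47.5 [-1.6  0.7 10. ] [ 533.3 -122.2   93.3] False
47.0 [-2.  -0.6 10.6] [ 533.4 -122.2   93. ] False
21.3833 30.001838207244873
```

```bash
python3 - <<'E'
from bench import robot
import numpy as np
b=np.array([-.5,1,-.35]); Y=-122.1
F=lambda: np.mean([robot.current_contact_force() for _ in range(4)],0)-b
robot.sleep(.2); print(F().round(1))
for z in np.arange(91.7,89.5,-.3):
    robot.move_linear([533,Y,z],speed=8,f_stop=5); robot.sleep(.1)
    f=F(); p=robot.current_tcp_pos(); print(z,f.round(1),p.round(2))
    if f[2]>12.3: break
print('up')
for z in np.arange(p[2],p[2]+14,.5):
    s=robot.move_linear([533,Y,z],speed=12,f_stop=6)
    robot.sleep(.05); f=F(); p=robot.current_tcp_pos(); print(z.round(1),f.round(1),p.round(2),s)
    if f[2]<-9.3 or s: break
print(robot.current_t())
E
```

```text
[-3.5 -0.2 10.8]
91.7 [-2.3  0.7 10.7] [ 533.4  -122.23   92.89]
91.4 [-2.3  0.6 12.3] [ 533.46 -122.24   92.71]
91.10000000000001 [-2.9  0.7 13.4] [ 533.48 -122.26   92.52]
up
92.5 [-1.8  1.   9.3] [ 533.27 -122.19   93.34] False
93.0 [-2.5 -0.3  7.4] [ 533.24 -122.2    93.63] False
93.5 [ 0.  -0.4  6.4] [ 533.18 -122.19   93.93] False
94.0 [-0.5 -0.6  5.1] [ 533.12 -122.14   94.14] False
94.5 [ 0.1 -1.   3.2] [ 533.04 -122.12   94.44] False
95.0 [ 0.5 -0.7  2.4] [ 532.95 -122.08   94.82] False
95.5 [ 0.9 -0.8  0.4] [ 532.91 -122.08   95.3 ] False
96.0 [ 0.6 -1.  -0.1] [ 532.89 -122.06   95.89] False
96.5 [ 1.1 -0.5 -1. ] [ 532.87 -122.05   96.4 ] False
97.0 [ 0.8 -1.5 -2.7] [ 532.84 -122.03   96.8 ] False
97.5 [ 0.1 -0.8 -4.5] [ 532.83 -122.03   97.27] False
98.0 [ 1.1 -1.4 -6.6] [ 532.82 -122.03   97.76] False
98.5 [ 0.8 -1.2 -7.8] [ 532.8  -122.02   98.33] False
99.0 [ 0.4 -0.9 -8.4] [ 532.84 -122.03   98.94] False
99.5 [-0.2 -0.5 -8.1] [ 532.86 -122.02   99.48] False
100.0 [ 0.4 -0.6 -7.3] [ 532.89 -122.01  100.  ] False
100.5 [-0.1 -1.2 -7.6] [ 532.92 -122.05  100.51] False
101.0 [ 0.1 -0.7 -7.2] [ 532.93 -122.08  101.01] False
101.5 [ 0.7 -0.7 -8. ] [ 532.94 -122.05  101.5 ] False
102.0 [-0.2  0.5 -6.8] [ 532.97 -122.08  102.02] False
102.5 [-0.7 -0.5 -7.4] [ 532.96 -122.08  102.52] False
103.0 [ 0.6 -0.6 -7.3] [ 532.96 -122.07  103.02] False
103.5 [ 0.2 -1.1 -7.8] [ 532.95 -122.05  103.52] False
104.0 [-0.8 -0.1 -8.3] [ 532.98 -122.09  104.02] False
104.5 [-0.6 -0.6 -9.1] [ 532.9  -122.08  104.35] False
105.0 [ -0.6  -0.2 -10.5] [ 532.89 -122.08  104.81] False
30.45
```

The collar drew about 6 mm at 7–8 N and then met its stop at −10.5 N. I'll verify with a picture and relax the pull before releasing.

```bash
python3 - <<'E'
from bench import robot
import numpy as np,cv2
b=np.array([-.5,1,-.35]); Y=-122.1
F=lambda: np.mean([robot.current_contact_force() for _ in range(4)],0)-b
p=robot.current_tcp_pos()
for z in np.arange(104.7,102,-.3):
    robot.move_linear([533,Y,z],speed=12); f=F(); print(round(z,1),f.round(1))
    if f[2]>-2: break
I=robot.get_image("scene")["img"][140:240,330:430]
cv2.imwrite("pics/c3.png",cv2.resize(I,None,fx=5,fy=5,interpolation=cv2.INTER_CUBIC)); print(robot.current_t())
E
```

```text
104.7 [ -0.9  -0.5 -10.6]
104.4 [-0.6 -0.2 -9.9]
104.1 [-0.9 -0.2 -9.6]
103.8 [-1.2  0.1 -7.3]
103.5 [-0.7  1.  -6.3]
103.2 [-1.6  0.2 -5.4]
102.9 [-1.8  0.  -5.2]
102.6 [-0.8 -1.2 -2.9]
102.3 [ 0.2 -0.8 -2.4]
102.0 [ 0.8 -0.3 -1.6]
33.0
```

View pics/c3.png

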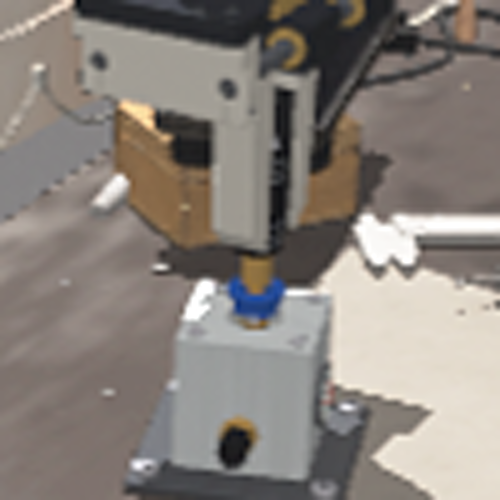

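The collar stands well out, its brass underside showing at about (256,322) in the crop, with the nozzle locked in it. Now I'll release and back off.

```bash
python3 - <<'E'
from bench import robot
import cv2
robot.move_gripper(1.0)
robot.move_linear([533,-122.1,200],speed=80,f_stop=6)
robot.move_linear([430,-250,250],speed=200); robot.sleep(1)
I=robot.get_image("scene")["img"][140:240,330:430]
cv2.imwrite("pics/c4.png",cv2.resize(I,None,fx=5,fy=5,interpolation=cv2.INTER_CUBIC)); print(robot.current_t(),robot.current_contact_force())
E
```

```text
37.6667 [-0.03135082  0.05821929 -0.0795682 ]
```

View pics/c4.png

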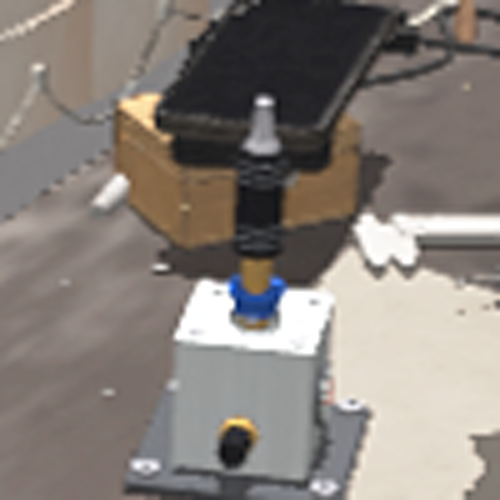

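The nozzle stands upright in the outlet at crop (258,200), the blue collar is out at (256,298), and the gripper is clear.

```bash
python3 -c "
from bench import robot
print(robot.hand_in())"
```

```text
the job is handed in; nothing more can be done
None
```

The nozzle is locked in the air outlet and the job is handed in: it bottomed at about 13 N, the tug drew the blue collar fully out at about 10.5 N, and it was left standing upright with the gripper clear at about 38 s.

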